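# Find the bored end of a blind spacer and hold it hole-up for gluing

### The arm

A 6-joint arm with a two-finger parallel gripper is mounted at the origin on the work surface. World frame = base frame: x ahead of the robot, y to its left, z up, the work surface at z = 0. Lengths are in m, angles in rad, forces in N, time in s.
With the tool pointing down it reaches from about 0.35 to 0.775 m from the base axis. Payload 5.5 kg.
Tool frame: the origin (TCP) lies midway between the tips of the shut fingers; the grasp point (between the pads) lies 19 mm behind it (env.hold_point_z is the distance from the TCP to the grasp point, in m); z points along the fingers, y is the line along which they close (so a half turn about z gives the same grasp; the last joint's range is limited). The gripper opens to 85 mm and grips with 20 to 120 N. Pads are 22 mm wide; open, the fingers measure 114 mm over their backs; the gripper's body (76 mm by 85 mm) begins 54 mm behind the grasp point. The pads swing forward as they close: fully open they stand 13 mm farther back than shut.
Start: joints at [1.118, 0.313, 0.046, 1.304, 0, 1.431], TCP at [0.177, 0.547, 0.231] pointing down, gripper open.
Joint ranges: [-2.76, 2.76], [-0.86, 1.69], [-1.03, 1.26], [-2.2, 2.34], [-1.47, 1.5], [-3.14, 3.14]. Speed limits (rad/s): [2.57, 2.57, 3.14, 3.14, 3.14, 3.14].

### API

Orientations are given as a unit quaternion [w, x, y, z].
In Python, from workcell import env, read_camera gives the robot as it stands. The module is installed in compiled form; this text tells all that it offers.
- The arm moves only by the tool carry_out, never from a script. Its argument "moves" is a list of rows, each an object of numbers: "tx", "ty", "tz": the shift along the world's x, y, z in cm; "wx", "wy", "wz": the turn, a rotation vector about the world's x, y, z in rad; "claw": the closure, from -1 (fully open) to 1 (shut). A call has 1 to 8 rows; each row shifts and turns the commanded pose from where the row before left it; what a row does not reach is not made up. A row lasts 1/8 s, in which the tool goes at most 62.5 mm and 10.7 degrees, less where a joint would pass 70% of its speed; a pose out of reach is approached as far as the arm can. A call is refused whole if a number of a shift passes 6.25 or a number of a turn 0.188, either way. A call with a gripper value outside its range is refused whole. The fingers move at their own pace and stop on an object; "newtons" is the grip in N (left out, the last holds). Time passes only in rows, so rows that do not move let the fingers close. It gives the time, the measured TCP pose, the force, the opening and the grip force at its end, in the units of the state.
- env.get_state(): the state, without advancing time (a new reading comes with each control period).
- read_camera(name): name is "scene" or "top" or "wrist"; returns a dict with "image" (400x640x3 uint8, blue, green, red), "z_map" (400x640 float32, m along the optical axis (not along the pixel's ray), 0 where there is no reading), "fx", "fy", "cx", "cy" (pixels), "k1" (the pictures are not rectified: a ray, as slopes to the right and down, at radius r is drawn at 1 + k1 r^2 times it, then the intrinsics apply), "camera_from_world" (4x4, takes a point from world to camera coordinates); the wrist camera has in their place "hand_eye" (4x4, takes a point from camera to tool coordinates, whose origin is the TCP and whose axes are the flange's). Camera axes: x right, y down, z forward; pixel columns grow to the right and rows downward; lengths in m; the calibration is good to about 2 mm. A picture is of the moment at which its call begins: read the wrist's pose just before it.
- env.hand_in(): hands the job in; it is judged then, once.
The state is a dict: "clock": time; "joint_pos": joint angles; "qvel": joint speeds; "tau": joint torques, N m; "tcp_pos": TCP position; "orientation": TCP orientation; "wrist_force": force on the tool from outside, world axes, zero at the start; "ft_torque": the same for the moment, N m; "finger_gap": finger opening in m; "grip_force": force on a finger pad.
Only numpy, scipy, OpenCV 4.12 (cv2) and the standard library are available. Lean on these libraries where they do the work, as an engineer would, in place of code of your own. Each camera call takes 0.05 s, during which the arm holds its last target. There are 200 camera calls.

### The job

The square aluminium spacer lying on the bench is bored in only one of its two ends and will be glued onto the round bar that stands upright in the vise. Find out which end has the hole (you can feel it: the bored end slips down over the bar, the solid end just sits on top), turn the spacer over as needed and finish holding it in the gripper, still, with the hole facing straight up and its lower end at least 5 cm above the bench, resting on nothing, so that I can put the glue in. Leave the tub, the hammer and the screwdriver where they are.

Things in the scene. Friction and masses are not known exactly. Their poses are not given: they have to be found in the camera images.
- spacer: Blind spacer: plain square aluminium block, 40 x 40 x 75 mm, about 0.28 kg, lying on a long side. Origin in the middle of the block; its own x axis runs along the length, end faces at x = +37.5 and -37.5 mm. ONE end has a central round blind hole, 22 mm across and 45 mm deep; the other is solid. Which end is bored is on purpose not told: feel for it on the bar, or look.
- bar_top (a point): Centre of the top face of the bare steel bar, 16 mm in diameter, clamped upright in the vise. The bar is fixed and stands free for 50 mm above the jaws; its top is 180 mm above the bench. The hole goes over it with 3 mm to spare all round.
- vise: Blue bench vise fixed to the bench, jaw tops 130 mm high. Origin on the bench under the bar's axis, z up; its -x points to the screw and handle (out to 187 mm, handle up to 155 mm high), +x to the anvil end (out to 110 mm, 107 mm high); jaws span 50 mm to each side along y.
- tub: Bystander: open white plastic tub, 110 mm across the mouth, 115 mm tall; origin under its centre. Leave it alone.
- hammer: Bystander: hammer lying on the bench, handle to its own -x. Leave it alone.
- screwdriver: Bystander: screwdriver lying on the bench, handle to its own -x. Leave it alone.
There are look-alikes about, which are no part of the job. Of the things shaped like the spacer, the aluminium one is meant.

How it is judged:
At the end, for the whole second after the job is handed in: The spacer is held in the fingers, still, hole up within 0.2 rad of vertical (closed_end is its solid part, whose own z axis points to the hole), its middle at least 85 mm above the bench (lower end about 5 cm clear), touching neither the vise with its bar nor the bystanders (angle between closed_end's own z axis and vertical below 0.2 rad and height (world z) of spacer above 0.085 m and contact force between spacer and the fingers above 1 N and contact force between spacer and vise below 0.2 N and contact force between spacer and tub below 0.2 N and contact force between spacer and hammer below 0.2 N and contact force between spacer and screwdriver below 0.2 N and linear speed of spacer below 0.03 m/s and angular speed of spacer below 0.2 rad/s); the arm keeps its last pose, push and grip.
It fails at once if the tub is moved by more than 3 cm (distance of tub from where it was at the start of the episode above 0.03 m).
It fails at once if the hammer is moved by more than 3 cm (distance of hammer from where it was at the start of the episode above 0.03 m).
It fails at once if the screwdriver is moved by more than 3 cm (distance of screwdriver from where it was at the start of the episode above 0.03 m).
It also fails if it takes over 61 s, if anything falls off the work surface, if the arm or the gripper's body presses on something with over 40 N, if the wrist force passes 120 N, or if a joint passes its speed limit or range.

## Working session

There is one attempt and no reset: what is moved stays moved. The work goes in short steps, Python scripts to look and compute and a tool call to move; the robot and the scene stay as the last step left them, time stands still between calls to the robot, and variables do not carry over. Pictures are saved under pics/ and viewed, at most 10 in all, crops included, and the job is handed in when it is done.

Besides the shell and the picture viewer there is one more tool, called after "Emit:" as a command line: name --argument value ..., lists and objects as JSON in quotes. carry_out: Moves the arm, as the interface text tells. Its arguments: {"type":"object","properties":{"moves":{"type":"array","items":{"type":"object","properties":{"tx":{"type":"number"},"ty":{"type":"number"},"tz":{"type":"number"},"wx":{"type":"number"},"wy":{"type":"number"},"wz":{"type":"number"},"claw":{"type":"number"}}}},"newtons":{"type":"number"}},"required":["moves"]}

```bash
mkdir -p pics; cat > h.py <<'E'
import numpy as np, cv2
from workcell import env, read_camera
from scipy.spatial.transform import Rotation as R
def Rq(q): return R.from_quat([q[1],q[2],q[3],q[0]])
def cam(name):
    s=env.get_state(); c=read_camera(name)
    if name=="wrist":
        T=np.eye(4); T[:3,:3]=Rq(s["orientation"]).as_matrix(); T[:3,3]=s["tcp_pos"]
        c["wfc"]=T@c["hand_eye"]
    else: c["wfc"]=np.linalg.inv(c["camera_from_world"])
    return c
def rays(c,uv):
    d=(np.atleast_2d(uv).astype(float)-[c["cx"],c["cy"]])/[c["fx"],c["fy"]]
    p=d.copy()
    for _ in range(20): p=d/(1+c["k1"]*(p**2).sum(1,keepdims=True))
    return np.c_[p,np.ones(len(p))]
def onplane(c,uv,z):
    r=rays(c,uv)@c["wfc"][:3,:3].T; o=c["wfc"][:3,3]
    return o+r*((z-o[2])/r[:,2])[:,None]
def bydepth(c,uv):
    uv=np.atleast_2d(uv).astype(int); zz=c["z_map"][uv[:,1],uv[:,0]]
    return (rays(c,uv)*zz[:,None])@c["wfc"][:3,:3].T+c["wfc"][:3,3]
E
python3 - <<'E'
from h import *
for n in("top","scene"):
    c=cam(n); cv2.imwrite(f"pics/{n}0.png",c["image"]); print(n,c["wfc"][:3,3].round(3),c["wfc"][:3,2].round(2),c["fx"])
s=env.get_state();print(s["orientation"],s["clock"],env.hold_point_z)
E
```

```text
top [0.425 0.103 1.233] [ 0.14 -0.01 -0.99] 438.86017887835214
scene [ 1.269 -0.277  0.847] [-0.66  0.34 -0.67] 483.19343129692874
[-2.34890439e-04  1.55765406e-01  9.87793745e-01 -7.75198684e-04] 0.1 0.0187
```

View pics/top0.png

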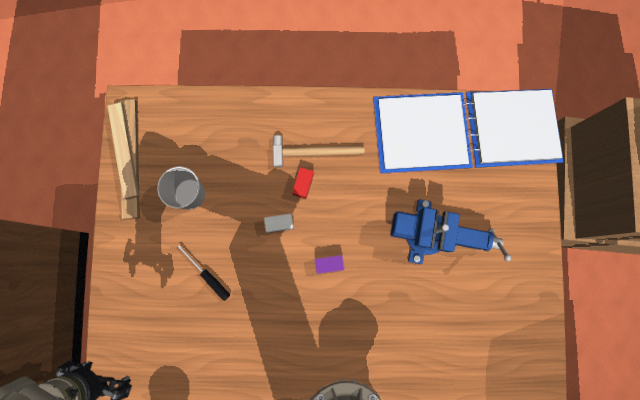

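View pics/scene0.png

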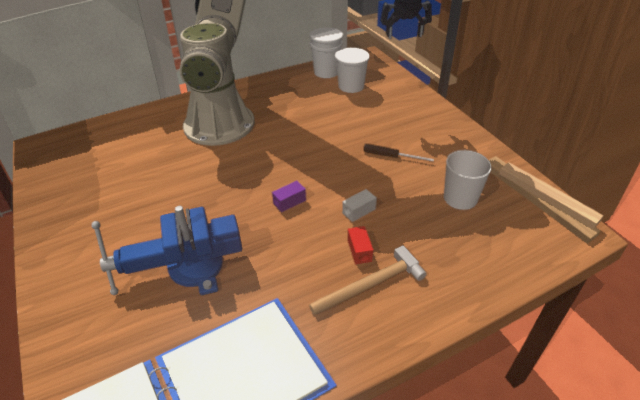

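Three spacer-shaped blocks show in the top picture: grey (278,223), red (303,183) and purple (329,264). Grey fits bare aluminium. The bar is near (446,228) in the vise. I'll measure the block and bar, and enlarge the grey block.

```bash
python3 - <<'E'
from h import *
c=cam("top")
hsv=cv2.cvtColor(c["image"],cv2.COLOR_BGR2HSV)
u0,v0,u1,v1=255,200,305,245
uu,vv=np.meshgrid(range(u0,u1),range(v0,v1)); uv=np.c_[uu.ravel(),vv.ravel()]
P=bydepth(c,uv); m=(P[:,2]>.03)&(P[:,2]<.06)
print(m.sum(),np.median(P[m,2]))
W=onplane(c,uv[m],.04)
r=cv2.minAreaRect((W[:,:2]*1000).astype(np.float32)); print("block",r, cv2.boxPoints(r).round())
# bar: highest points near vise
uu,vv=np.meshgrid(range(380,520),range(190,270)); uv=np.c_[uu.ravel(),vv.ravel()]
P=bydepth(c,uv); m=(P[:,2]>.165)&(P[:,2]<.2)
print("bar",m.sum(),P[m].mean(0),P[m].min(0),P[m].max(0),np.median(uv[m],0))
m2=(P[:,2]>.12)&(P[:,2]<.14); print("jaws",cv2.minAreaRect((P[m2][:,:2]*1000).astype(np.float32)))
s=cam("scene")
a=cv2.resize(c["image"][195:250,245:345],None,fx=5,fy=5,interpolation=cv2.INTER_CUBIC)
b=cv2.resize(s["image"][175:230,320:420],None,fx=5,fy=5,interpolation=cv2.INTER_CUBIC)
cv2.imwrite("pics/crop1.png",np.vstack([a,b]))
E
```

```text
415 0.04024599674831064
block ((538.2039794921875, 190.912109375), (41.08639907836914, 75.21405792236328), 9.713178634643555) [[512. 225.]
 [524. 150.]
 [565. 157.]
 [552. 231.]]
bar 42 [ 0.51891595 -0.22236829  0.17793772] [ 0.51169031 -0.23101673  0.16523207] [ 0.52614765 -0.21653388  0.18405951] [444.5 227. ]
jaws ((508.2615661621094, -288.154541015625), (229.41493225097656, 101.600341796875), 80.90438079833984)
```

View pics/crop1.png

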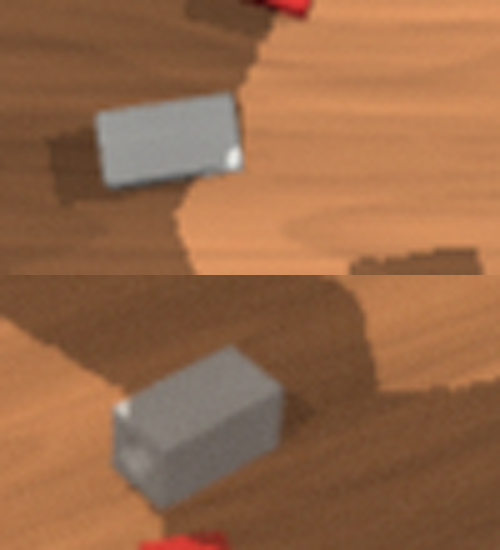

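The crop confirms the grey aluminium block. In the scene half, a roundish feature shows on the −y end at (138,455), which is about (348,211) in the full picture. I'll check it by depth and plan the approach.

```bash
python3 - <<'E'
from h import *
s=cam("scene"); d=np.array([.168,-.986,0]); C=np.array([.538,.191,.02]); e=np.array([.986,.168,0])
uu,vv=np.meshgrid(range(338,362),range(192,222)); uv=np.c_[uu.ravel(),vv.ravel()]
P=bydepth(s,uv)-C
for v in range(196,218,2):
    print(v,[int(round(x*1000)) for x in (P@d).reshape(uu.shape)[v-192,2:20]])
c=cam("top");hsv=cv2.cvtColor(c["image"],cv2.COLOR_BGR2HSV)
m=((hsv[...,0]<6)|(hsv[...,0]>174))&(hsv[...,1]>200); m[:165]=0;m[205:]=0;m[:,:285]=0;m[:,320:]=0
v,u=np.nonzero(m);print("red",cv2.minAreaRect((onplane(c,np.c_[u,v],.04)[:,:2]*1000).astype(np.float32)))
E
```

```text
196 [5, 3, 1, -1, -1, -5, -9, -9, -13, -16, -17, 11, 9, 5, 5, 2, 0, -2]
198 [9, 8, 6, 2, 0, -2, -2, 24, 21, 20, 16, 11, 13, 11, 9, 7, 5, 2]
200 [15, 11, 11, 36, 33, 31, 29, 25, 24, 21, 22, 20, 18, 15, 13, 11, 12, 9]
202 [18, 15, 40, 37, 35, 35, 31, 585, 30, 27, 25, 24, 20, 21, 18, 17, 14, 11]
204 [21, 22, 39, 38, 41, 37, 37, 37, 34, 32, 32, 28, 26, 22, 21, 20, 19, 16]
206 [26, 27, 37, 39, 39, 38, 38, 38, 39, 37, 34, 32, 32, 30, 27, 27, 21, 20]
208 [32, 29, 41, 40, 36, 35, 31, 28, 38, 39, 40, 36, 35, 33, 31, 29, 27, 23]
210 [35, 34, 38, 38, 39, 35, 34, 32, 30, 38, 39, 38, 39, 34, 31, 27, 26, 23]
212 [41, 38, 39, 41, 38, 37, 35, 33, 31, 29, 40, 37, 40, 585, 32, 29, 26, 21]
214 [44, 45, 43, 38, 39, 40, 40, 35, 36, 34, 39, 39, 39, 34, 31, 28, 26, 21]
216 [50, 47, 46, 44, 41, 39, 38, 39, 39, 39, 41, 39, 38, 36, 33, 28, 23, 22]
red ((616.1257934570312, 148.8610382080078), (13.860719680786133, 4.429567337036133), 53.77592849731445)
```

Emit:
carry_out --moves '[{"tx":5,"ty":-3,"wz":-0.18,"claw":-1},{"tx":5,"ty":-4.5,"wz":-0.18},{"tx":5,"ty":-4.5,"wz":-0.18},{"tx":5,"ty":-5,"wz":-0.18},{"tx":5,"ty":-5,"wz":-0.18},{"tx":5,"ty":-5,"wz":-0.18},{}]'

```text
invalid input at $.moves[0]: expected keys tx, ty, tz, wx, wy, wz, claw
```

Depth shows a real recess of 10 mm or more on the −y end, so that end is bored. I'll check it again from above once it is held up. Now moving over the block.

Emit:
carry_out --moves '[{"tx":5,"ty":-3,"tz":0,"wx":0,"wy":0,"wz":-0.18,"claw":-1},{"tx":5,"ty":-5,"tz":0,"wx":0,"wy":0,"wz":-0.18,"claw":-1},{"tx":5,"ty":-5,"tz":0,"wx":0,"wy":0,"wz":-0.18,"claw":-1},{"tx":5,"ty":-5,"tz":0,"wx":0,"wy":0,"wz":-0.18,"claw":-1},{"tx":5,"ty":-5,"tz":0,"wx":0,"wy":0,"wz":-0.18,"claw":-1},{"tx":5,"ty":-5,"tz":0,"wx":0,"wy":0,"wz":-0.18,"claw":-1},{"tx":5,"ty":-6,"tz":0,"wx":0,"wy":0,"wz":0,"claw":-1},{"tx":0,"ty":0,"tz":0,"wx":0,"wy":0,"wz":0,"claw":-1}]'

```text
clock: 1.3
tcp_pos: [0.4907, 0.2447, 0.231]
orientation: [0.0, 0.644, 0.765, 0.0]
wrist_force: [-0.5, -0.3, -0.0]
finger_gap: 0.0858
grip_force: 0.0
```

```bash
python3 - <<'E'
from h import *
s=env.get_state(); M=Rq(s["orientation"]).as_matrix()
print(s["tcp_pos"],M.round(3),np.round(s["joint_pos"],3),s["wrist_force"])
c=cam("wrist"); cv2.imwrite("pics/w1.png",c["image"])
uu,vv=np.meshgrid(range(0,640,2),range(0,400,2)); uv=np.c_[uu.ravel(),vv.ravel()]
P=bydepth(c,uv); m=(P[:,2]>.033)&(P[:,2]<.05)&(np.hypot(P[:,0]-.538,P[:,1]-.191)<.055)
r=cv2.minAreaRect((P[m][:,:2]*1000).astype(np.float32)); print(m.sum(),np.median(P[m],0),r,cv2.boxPoints(r).round())
E
```

```text
[0.49071982 0.24472384 0.23096644] [[-0.17   0.985  0.001]
 [ 0.985  0.17  -0.001]
 [-0.001  0.001 -1.   ]] [ 3.170e-01  2.610e-01 -2.600e-02  1.284e+00 -1.000e-03  1.716e+00] [-0.54006459 -0.32370985 -0.00668572]
513 [0.53752169 0.19502696 0.03924413] ((538.6131591796875, 192.63665771484375), (39.4301643371582, 74.05890655517578), 10.712358474731445) [[512. 225.]
 [526. 153.]
 [565. 160.]
 [551. 233.]]
```

Emit:
carry_out --moves '[{"tx":4.75,"ty":-5.3,"tz":0,"wx":0,"wy":0,"wz":0.01,"claw":-1},{"tx":0,"ty":0,"tz":-5,"wx":0,"wy":0,"wz":0,"claw":-1},{"tx":0,"ty":0,"tz":-5,"wx":0,"wy":0,"wz":0,"claw":-1},{"tx":0,"ty":0,"tz":-4,"wx":0,"wy":0,"wz":0,"claw":-1},{"tx":0,"ty":0,"tz":-4,"wx":0,"wy":0,"wz":0,"claw":-1},{"tx":0,"ty":0,"tz":-3,"wx":0,"wy":0,"wz":0,"claw":-1},{"tx":0,"ty":0,"tz":-1.3,"wx":0,"wy":0,"wz":0,"claw":-1},{"tx":0,"ty":0,"tz":0,"wx":0,"wy":0,"wz":0,"claw":-1}]'

```text
clock: 2.35
tcp_pos: [0.5287, 0.2024, 0.008]
orientation: [-0.0, 0.637, 0.771, -0.001]
wrist_force: [-0.8, -0.1, 1.0]
finger_gap: 0.0856
grip_force: 0.0
```

Emit:
carry_out --moves '[{"tx":0,"ty":0,"tz":0,"wx":0,"wy":0,"wz":0,"claw":1},{"tx":0,"ty":0,"tz":0,"wx":0,"wy":0,"wz":0,"claw":1},{"tx":0,"ty":0,"tz":0,"wx":0,"wy":0,"wz":0,"claw":1},{"tx":0,"ty":0,"tz":0,"wx":0,"wy":0,"wz":0,"claw":1},{"tx":0,"ty":0,"tz":0,"wx":0,"wy":0,"wz":0,"claw":1},{"tx":0,"ty":0,"tz":0,"wx":0,"wy":0,"wz":0,"claw":1}]' --newtons 60

```text
clock: 3.1
tcp_pos: [0.532, 0.2021, 0.0103]
orientation: [0.001, 0.638, 0.77, 0.002]
wrist_force: [2.4, 0.5, 5.8]
finger_gap: 0.0392
grip_force: 61.5
```

Gripped at a gap of 39 mm. Lifting next, then turning the hole end outward.

Emit:
carry_out --moves '[{"tx":0,"ty":0,"tz":2,"wx":0,"wy":0,"wz":0,"claw":1},{"tx":0,"ty":0,"tz":4,"wx":0,"wy":0,"wz":0,"claw":1},{"tx":0,"ty":0,"tz":4,"wx":0,"wy":0,"wz":0,"claw":1},{"tx":0,"ty":0,"tz":4,"wx":0,"wy":0,"wz":0,"claw":1},{"tx":0,"ty":0,"tz":4,"wx":0,"wy":0,"wz":0.1,"claw":1},{"tx":0,"ty":0,"tz":4,"wx":0,"wy":0,"wz":0.18,"claw":1},{"tx":0,"ty":0,"tz":2,"wx":0,"wy":0,"wz":0.18,"claw":1},{"tx":0,"ty":0,"tz":0,"wx":0,"wy":0,"wz":0.18,"claw":1}]'

```text
clock: 4.1
tcp_pos: [0.5303, 0.2016, 0.2505]
orientation: [0.001, 0.36, 0.933, 0.001]
wrist_force: [0.3, -0.1, -3.1]
finger_gap: 0.0392
grip_force: 60.9
```

Emit:
carry_out --moves '[{"tx":0,"ty":0,"tz":0,"wx":0,"wy":0,"wz":0.18,"claw":1},{"tx":0,"ty":0,"tz":0,"wx":0,"wy":0,"wz":0.18,"claw":1},{"tx":0,"ty":0,"tz":0,"wx":0,"wy":0,"wz":0.18,"claw":1},{"tx":0,"ty":0,"tz":0,"wx":0,"wy":0,"wz":0.18,"claw":1},{"tx":0,"ty":0,"tz":0,"wx":0,"wy":0,"wz":0.18,"claw":1},{"tx":0,"ty":0,"tz":0,"wx":0,"wy":0,"wz":0.18,"claw":1},{"tx":0,"ty":0,"tz":0,"wx":0,"wy":0,"wz":0,"claw":1}]'

```text
clock: 4.97
tcp_pos: [0.5292, 0.2014, 0.248]
orientation: [-0.001, -0.167, 0.986, 0.0]
wrist_force: [0.2, 0.7, -3.4]
finger_gap: 0.0392
grip_force: 60.8
```

```bash
python3 - <<'E'
from h import *
s=env.get_state(); M=Rq(s["orientation"]).as_matrix()
print(M.round(3),np.round(s["joint_pos"],3))
E
```

```text
[[-0.944 -0.329 -0.001]
 [-0.329  0.944 -0.   ]
 [ 0.001  0.    -1.   ]] [ 0.222  0.293  0.059  1.338  0.    -0.113]
```

Emit:
carry_out --moves '[{"tx":1,"ty":0.3,"tz":1,"wx":0.061,"wy":-0.175,"wz":0,"claw":1},{"tx":1,"ty":0.3,"tz":1,"wx":0.061,"wy":-0.175,"wz":0,"claw":1},{"tx":1,"ty":0.3,"tz":1,"wx":0.061,"wy":-0.175,"wz":0,"claw":1},{"tx":1,"ty":0.3,"tz":1,"wx":0.061,"wy":-0.175,"wz":0,"claw":1},{"tx":1,"ty":0.3,"tz":1,"wx":0.061,"wy":-0.175,"wz":0,"claw":1},{"tx":1,"ty":0.3,"tz":1,"wx":0.061,"wy":-0.175,"wz":0,"claw":1},{"tx":0,"ty":0,"tz":0,"wx":0.061,"wy":-0.175,"wz":0,"claw":1},{"tx":0,"ty":0,"tz":0,"wx":0.061,"wy":-0.175,"wz":0,"claw":1}]'

```text
clock: 5.98
tcp_pos: [0.6358, 0.2357, 0.3491]
orientation: [0.611, -0.13, 0.774, 0.104]
wrist_force: [1.7, 0.3, -3.5]
finger_gap: 0.0392
grip_force: 61.3
```

```bash
python3 - <<'E'
from h import *
s=env.get_state(); M=Rq(s["orientation"]).as_matrix()
print(M.round(3),np.round(s["joint_pos"],3))
E
```

```text
[[-0.22  -0.328  0.919]
 [-0.073  0.945  0.32 ]
 [-0.973  0.003 -0.231]] [ 0.162 -0.087 -1.028 -0.704  0.169 -0.037]
```

Emit:
carry_out --moves '[{"tx":2,"ty":0.6,"tz":0,"wx":0,"wy":0,"wz":0,"claw":1},{"tx":2,"ty":0.6,"tz":0,"wx":0,"wy":0,"wz":0,"claw":1},{"tx":2,"ty":0.6,"tz":0,"wx":0,"wy":0,"wz":0,"claw":1},{"tx":0,"ty":0,"tz":0,"wx":0,"wy":0,"wz":0,"claw":1}]'

```text
clock: 6.48
tcp_pos: [0.6962, 0.2539, 0.3462]
orientation: [0.609, -0.13, 0.776, 0.104]
wrist_force: [0.4, -0.5, -2.2]
finger_gap: 0.039
grip_force: 61.2
```

```bash
python3 - <<'E'
from h import *
s=env.get_state(); M=Rq(s["orientation"]).as_matrix()
print(M.round(3),np.round(s["joint_pos"],3))
E
```

```text
[[-0.225 -0.329  0.917]
 [-0.076  0.944  0.32 ]
 [-0.971  0.002 -0.238]] [ 0.18   0.042 -0.905 -0.704  0.151 -0.035]
```

Emit:
carry_out --moves '[{"tx":2,"ty":0.6,"tz":0,"wx":0.039,"wy":-0.113,"wz":0,"claw":1},{"tx":2,"ty":0.6,"tz":0,"wx":0.039,"wy":-0.113,"wz":0,"claw":1},{"tx":0,"ty":0,"tz":0,"wx":0,"wy":0,"wz":0,"claw":1},{"tx":0,"ty":0,"tz":0,"wx":0,"wy":0,"wz":0,"claw":1}]'

```text
clock: 6.98
tcp_pos: [0.7335, 0.2652, 0.3459]
orientation: [0.691, -0.119, 0.703, 0.117]
wrist_force: [0.2, -0.3, -2.3]
finger_gap: 0.0391
grip_force: 61.3
```

```bash
python3 - <<'E'
from h import *
s=env.get_state(); M=Rq(s["orientation"]).as_matrix()
print(M.round(3),np.round(s["joint_pos"],3),np.abs(s["qvel"]).max())
G=s["tcp_pos"]-M[:,2]*.019; print(G)
out=[]
for n in("top","scene"):
    c=cam(n)
    p=c["camera_from_world"]@np.r_[G,1]; p=p[:2]/p[2]; p=p*(1+c["k1"]*(p@p))
    u,v=(p*[c["fx"],c["fy"]]+[c["cx"],c["cy"]]).astype(int); print(n,u,v)
    out.append(cv2.resize(c["image"][max(v-30,0):max(v-30,0)+60,u-40:u+40],None,fx=5,fy=5,interpolation=cv2.INTER_CUBIC))
    uu,vv=np.meshgrid(range(u-40,u+40),range(v-30,v+30)); uv=np.c_[uu.ravel(),vv.ravel()]; P=bydepth(c,uv)
    if n=="top":
        # heights over the block
        for y in range(v-12,v+14,2): print(y,[int(1000*x) for x in P[:,2].reshape(uu.shape)[y-v+30,28:54]])
cv2.imwrite("pics/held.png",np.hstack(out))
E
```

```text
[[-0.016 -0.329  0.944]
 [-0.006  0.944  0.329]
 [-1.    -0.    -0.017]] [ 0.187  0.307 -0.959 -1.248  0.149 -0.003] 0.0590227976639692
[0.71560006 0.25899604 0.34622608]
top 238 123
111 [395, 389, 386, 378, 375, 373, 371, 371, 368, 367, 367, 371, 394, 394, 399, 395, 397, 372, -1, -1, 0, -3, 4, 0, 0, 5]
113 [395, 386, 378, 373, 368, 365, 362, 356, 358, 357, 353, 357, 393, 398, 398, 396, 399, 393, 357, 356, 359, 357, 1, 1, 3, -2]
115 [397, 394, 380, 369, 362, 358, 353, 348, 347, 350, 394, 394, 395, 395, 395, 394, 397, 396, 380, 357, 357, 354, 353, 354, 354, 352]
117 [395, 397, 393, 397, 396, 396, 396, 395, 396, 395, 395, 397, 396, 396, 397, 397, 396, 394, 395, 366, 355, 355, 357, 354, 351, 355]
119 [393, 396, 394, 398, 397, 1232, 398, 396, 396, 397, 398, 393, 397, 397, 395, 393, 390, 390, 385, 386, 356, 357, 359, 358, 350, 354]
121 [394, 397, 397, 397, 395, 397, 396, 397, 394, 390, 388, 386, 388, 383, 384, 385, 379, 378, 377, 376, 377, 357, 355, 356, 353, 353]
123 [397, 394, 397, 393, 390, 391, 387, 386, 382, 386, 379, 378, 377, 375, 377, 373, 370, 365, 368, 366, 359, 362, 356, 356, 358, 353]
125 [354, 385, 386, 385, 379, 376, 377, 374, 373, 369, 369, 371, 367, 367, 363, 362, 360, 358, 354, 353, 355, 351, 360, 360, 357, 357]
127 [353, 359, 373, 370, 370, 365, 365, 364, 360, 361, 359, 356, 355, 357, 352, 353, 349, 350, 346, 343, 343, 338, 340, 357, 357, 354]
129 [356, 355, 355, 358, 357, 358, 354, 355, 352, 351, 348, 348, 341, 345, 346, 340, 339, 336, 334, 335, 328, 328, 330, 323, 355, 360]
131 [350, 357, 356, 356, 348, 345, 344, 343, 342, 338, 335, 334, 332, 332, 327, 329, 328, 324, 324, -2, -1, -1, -1, 2, 336, 359]
133 [353, 356, 356, 358, 357, 338, 334, 333, 330, 326, 326, 323, 322, 3, 0, 2, 1232, -2, -2, 0, -1, -3, -3, 1, -4, 357]
135 [351, 351, 352, 355, 353, 352, 3, -2, 2, 2, -1, 4, 0, 0, 0, -1, -2, 1, 1, -1, -5, 0, 2, 1, -3, 359]
scene 446 124
```

View pics/held.png

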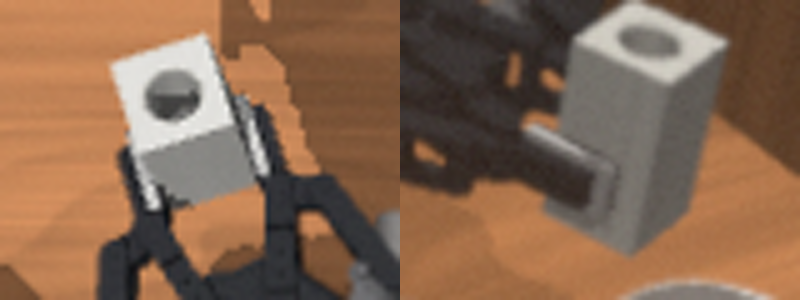

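The picture shows the bore facing straight up: (173,95) in the top half and (650,42) in the scene half. It is about 45 mm deep by depth, the top face is level at 0.396 m, and nothing is nearby. Now letting it settle before handing in.

Emit:
carry_out --moves '[{"tx":0,"ty":0,"tz":0,"wx":0,"wy":0,"wz":0,"claw":1},{"tx":0,"ty":0,"tz":0,"wx":0,"wy":0,"wz":0,"claw":1},{"tx":0,"ty":0,"tz":0,"wx":0,"wy":0,"wz":0,"claw":1},{"tx":0,"ty":0,"tz":0,"wx":0,"wy":0,"wz":0,"claw":1}]'

```text
clock: 7.58
tcp_pos: [0.7341, 0.2653, 0.3475]
orientation: [0.693, -0.119, 0.701, 0.117]
wrist_force: [-0.4, -0.2, -1.6]
finger_gap: 0.0394
grip_force: 61.4
```

```bash
python3 - <<'E'
from h import *
s=env.get_state(); print(s["tcp_pos"],np.abs(s["qvel"]).max(),s["grip_force"])
print(env.hand_in())
E
```

```text
[0.73412958 0.26534344 0.34754667] 0.010125722027072605 61.35411947965622
the job is handed in; nothing more can be done
None
```

I handed the job in at about 7.6 s with the aluminium spacer held still, hole straight up and its lower end about 32 cm above the bench; I found the bored end by camera and depth rather than on the bar, did not go near the tub, hammer or screwdriver, and got no verdict back from the hand-in.

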